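# Clamp the RF filters for test with the ratchet knob

### The arm

A 6-joint arm with a two-finger parallel gripper is mounted at the origin on the work surface. World frame = base frame: x ahead of the robot, y to its left, z up, the work surface at z = 0. Lengths are in m, angles in rad, forces in N, time in s.
With the tool pointing down it reaches from about 0.35 to 0.775 m from the base axis. Payload 7.3 kg.
Tool frame: the origin (TCP) lies at the very end of the fingers, on their centre line; the grasp point (between the pads) lies 19 mm behind it (robot.pinch_z is the distance from the TCP to the grasp point, in m); z points along the fingers, y is the line along which they close (so a half turn about z gives the same grasp; the last joint's range is limited). The gripper opens to 92 mm and grips with 3 to 60 N. Pads are 19 mm wide; open, the fingers measure 130 mm over their backs; the gripper's body (75 mm by 190 mm) begins 47 mm behind the grasp point.
Start: joints at [-1.306, 0.342, 1.524, -0, 1.275, -0.146], TCP at [0.21, -0.481, 0.227] pointing down, gripper open.
Joint ranges: [-2.53, 2.53], [-0.77, 2.02], [0.04, 2.7], [-1, 4.14], [0.28, 2.66], [-3.11, 3.11]. Speed limits (rad/s): [2.57, 2.57, 3.14, 3.14, 3.14, 3.14].

### API

Orientations are given as [roll, pitch, yaw] about the fixed x, y, z axes, in that order (R = Rz(yaw) Ry(pitch) Rx(roll)).
In Python, from cell import robot gives the robot as it stands.
- The arm moves only by the tool move_arm, never from a script. Its argument "motion" is a list of rows, each a list of 6 numbers: the shift along the tool's x, y, z in units of 0.1 m (1.0 is 0.1 m), then the turn, a rotation vector about the tool's x, y, z in units of pi rad (1.0 is pi rad). In form: [[dx, dy, dz, rx, ry, rz], ...]. A call has 1 to 12 rows; each row is the pose to reach, as a shift and turn from the pose commanded when the call began, along the tool's axes at that moment, turning the shorter way round; what a row does not reach only later rows make up. A row lasts 1/8 s, in which the tool goes at most 62.5 mm and 10.7 degrees, less where a joint would pass 70% of its speed; a pose out of reach is approached as far as the arm can. A call with a number of a shift or a turn outside -1 to 1 is refused whole. A call with a gripper value outside its range is refused whole. "fingers" is the opening, from -1 (shut) to 1 (fully open), set as the call begins (left out, the last holds). The fingers move at their own pace and stop on an object; "newtons" is the grip in N (left out, the last holds). Time passes only in rows, so rows that repeat a pose let the fingers close. It gives the time, the measured TCP pose, the force, the opening and the grip force at its end, in the units of the state.
- robot.observe(): the state, without advancing time (a new reading comes with each control period).
- robot.read_camera(name): name is "scene" or "top" or "wrist"; returns a dict with "image" (400x640x3 uint8, red, green, blue), "range_z" (400x640 float32, m along the optical axis (not along the pixel's ray), 0 where there is no reading), "vfov" (degrees; the focal length in pixels is half the picture's height over the tangent of half this angle, whatever the lens; pixels are square), "cx", "cy" (the principal point, pixels), "k1" (the pictures are not rectified: a ray, as slopes to the right and down, at radius r is drawn at 1 + k1 r^2 times it, then the intrinsics apply), "extrinsics" (4x4, takes a point from camera to world coordinates); the wrist camera has in their place "hand_eye" (4x4, takes a point from camera to tool coordinates, whose origin is the TCP and whose axes are the flange's). Camera axes: x right, y up, looking along -z (the intrinsics and any distortion apply to the point x, -y, -z); pixel columns grow to the right and rows downward; lengths in m; the calibration is good to about 2 mm. A picture is of the moment at which its call begins: read the wrist's pose just before it.
- robot.hand_in(): hands the job in; it is judged then, once.
The state is a dict: "time": time; "qpos": joint angles; "qvel": joint speeds; "joint_efforts": joint torques, N m; "tool_pos": TCP position; "tool_rot": TCP orientation; "contact_force": force on the tool from outside, world axes, zero at the start; "torque": the same for the moment, N m; "opening": finger opening in m; "grip_force": force on a finger pad.
Only numpy, scipy, OpenCV 4.12 (cv2) and the standard library are available. Lean on these libraries where they do the work, as an engineer would, in place of code of your own. Each camera call takes 0.05 s, during which the arm holds its last target. There are 200 camera calls.

### The job

Wind the test clamp open with its ratchet knob and, if a spool-shaped setting gauge is still lying in it, take that out and put it in the grey tray. Lay all the loose aluminium filter modules flat on the clamp's base side by side, each lengthwise from bar to bar with its ends facing the two bars, then turn the ratchet cap clockwise until the bars grip them squarely and the slip clutch has slipped through at least three clicks. Leave everything else on the bench where it is.

Things in the scene. Friction and masses are not known exactly. Their poses are not given: they have to be found in the camera images.
- clamp: Test clamp fixed to the bench (place and yaw vary). Origin: centre of the base plate's underside; x from the sliding bar to the fixed bar, y along the bars towards the knob, z up. Steel base plate 150 x 340 x 12 mm: filters lie on its top, z = 12 mm, between y = -150 and +150 mm. Grey gear housing 62 x 66 x 60 mm high at x = 0, y = 225 mm carries the knob.
- fixed_bar (a point): Middle of the top edge of the fixed contact bar's inner face: at x = 45, y = 0, z = 44 mm in the clamp's frame. The bar is 340 mm long and 18 mm thick, 32 mm high above the base plate. Both bars are polished and slippery: closing them squares up filters lying up to about 0.2 rad askew.
- sliding_bar (a point): Middle of the top edge of the sliding contact bar's inner face (moves with it): at x = -45 mm in the clamp's frame when fully open, less negative as it moves in; z = 43 mm. Aluminium bar 316 mm long, 16 mm thick, with a round rod along its top up to z = 48 mm.
- bar (a joint): Position of the sliding bar, m: 0 = fully open (90 mm between the bars), 0.032 = fully in (58 mm), so 0.018 with a 72 mm filter squeezed between them. Starts between 0.018 and 0.028: too narrow to load. Driven only by the knob, 3.5 mm per radian; stays where it is left.
- cap_mid (a point): Centre of the ratchet cap, half-way up: upright knurled steel cylinder, 40 mm diameter, 42 mm high, its top 129 mm above the bench, on the gear housing; 2 mm below it is the wider aluminium thimble (52 mm). Turns without end about its upright axis. Clockwise seen from above moves the bar in, anticlockwise out; 0.05 N m turns it. Anticlockwise it stops hard when the bar is fully open.
- cap (a joint): Angle by which the cap has slipped past the thimble in the slip clutch between them, rad: 0 at the start. When the bar meets resistance the clutch gives way at 0.18 N m and the cap turns on alone, clockwise, so this grows; 0.2 rad is one click.
- tray: Open grey plastic tray for the gauge, fixed to the bench (place and yaw vary), 120 (x) x 150 (y) mm, 25 mm high, 4 mm walls, floor 4 mm thick. Origin: centre of its underside.
- gauge_mid (a point): Setting gauge: in some runs it lies in the clamp between the bars, in others there is none (None when absent). Steel spool shape, 58 mm long along its x, square end flanges 36 x 36 x 10 mm, square waist 20 x 20 mm, 38 mm long; 0.2 kg. The point is its centre, 18 mm above what it lies on.
- filter1_mid (a point): RF filter module, 2 to 4 of them present (None when absent): milled aluminium block 72 (its x) x 36 x 36 mm, 0.18 kg, four flat brass tuning screws along one long face, a flush coaxial socket in each end face; it is as good either way round and on any long side. The point is its centre, 18 mm above what it lies on.
- filter2_mid (a point): RF filter module, 2 to 4 of them present (None when absent): milled aluminium block 72 (its x) x 36 x 36 mm, 0.18 kg, four flat brass tuning screws along one long face, a flush coaxial socket in each end face; it is as good either way round and on any long side. The point is its centre, 18 mm above what it lies on.
- filter3_mid (a point): RF filter module, 2 to 4 of them present (None when absent): milled aluminium block 72 (its x) x 36 x 36 mm, 0.18 kg, four flat brass tuning screws along one long face, a flush coaxial socket in each end face; it is as good either way round and on any long side. The point is its centre, 18 mm above what it lies on.
- filter4_mid (a point): RF filter module, 2 to 4 of them present (None when absent): milled aluminium block 72 (its x) x 36 x 36 mm, 0.18 kg, four flat brass tuning screws along one long face, a flush coaxial socket in each end face; it is as good either way round and on any long side. The point is its centre, 18 mm above what it lies on.
- phone: Bystander: black telephone 145 x 70 x 10 mm lying flat; origin under its centre.
- driver: Bystander: black screwdriver 180 mm long.
- mug: Bystander: white mug, 80 mm diameter, 90 mm high; origin under its centre.
- tape: Bystander: flat roll of black tape, 68 mm diameter, 20 mm high, lying among the filters; origin under its centre.
- timer: Bystander: polished steel dome, 72 mm diameter, 66 mm high; origin under its centre.
- probe: Bystander, in some runs only: grey handheld probe, 118 mm long, on a small black foot, 29 mm high; origin under its centre.
There are look-alikes about, which are no part of the job. Leave any purple or turquoise look-alike of the part that bears filter3_mid alone.

How it is judged:
On the way, in this order (a step that is already met when the one before it is completed fails the run):
1. the gauge (if there was one) is out of the clamp and in the tray, and all the filters lie on the base between the bars (x of filter1_mid in the frame of clamp between -0.012 and 0.022 m and y of filter1_mid in the frame of clamp between -0.152 and 0.152 m and z of filter1_mid in the frame of clamp between 0.025 and 0.036 m and x of filter2_mid in the frame of clamp between -0.012 and 0.022 m and y of filter2_mid in the frame of clamp between -0.152 and 0.152 m and z of filter2_mid in the frame of clamp between 0.025 and 0.036 m and x of filter3_mid in the frame of clamp between -0.012 and 0.022 m and y of filter3_mid in the frame of clamp between -0.152 and 0.152 m and z of filter3_mid in the frame of clamp between 0.025 and 0.036 m and x of filter4_mid in the frame of clamp between -0.012 and 0.022 m and y of filter4_mid in the frame of clamp between -0.152 and 0.152 m and z of filter4_mid in the frame of clamp between 0.025 and 0.036 m and x of gauge_mid in the frame of tray between -0.056 and 0.056 m and y of gauge_mid in the frame of tray between -0.071 and 0.071 m and z of gauge_mid in the frame of tray below 0.045 m), for 0.2 s.
2. the sliding bar has squeezed the filters square against the fixed bar and the clutch has slipped (x of filter1_mid in the frame of clamp between 0.004 and 0.013 m and y of filter1_mid in the frame of clamp between -0.152 and 0.152 m and z of filter1_mid in the frame of clamp between 0.025 and 0.036 m and angle between the x axis of each of filter1_mid, filter2_mid, filter3_mid, filter4_mid and the x axis of clamp, either way round below 0.08 rad and x of filter2_mid in the frame of clamp between 0.004 and 0.013 m and y of filter2_mid in the frame of clamp between -0.152 and 0.152 m and z of filter2_mid in the frame of clamp between 0.025 and 0.036 m and x of filter3_mid in the frame of clamp between 0.004 and 0.013 m and y of filter3_mid in the frame of clamp between -0.152 and 0.152 m and z of filter3_mid in the frame of clamp between 0.025 and 0.036 m and x of filter4_mid in the frame of clamp between 0.004 and 0.013 m and y of filter4_mid in the frame of clamp between -0.152 and 0.152 m and z of filter4_mid in the frame of clamp between 0.025 and 0.036 m and value of joint bar between 0.0165 and 0.02 m and value of joint cap above 0.4 rad), for 0.2 s.
At the end, for the whole second after the job is handed in: All filters lie on the base, within 150 mm of its middle along the bars, centres within 4.5 mm of 36 mm off the fixed bar, square within 0.08 rad, at rest; bar joint 0.0165 to 0.020; clutch slipped over 0.4 rad; any gauge lies in the tray (all of step 2 and x of gauge_mid in the frame of tray between -0.056 and 0.056 m and y of gauge_mid in the frame of tray between -0.071 and 0.071 m and z of gauge_mid in the frame of tray below 0.045 m and linear speed of each of filter1, filter2, filter3, filter4 below 0.03 m/s); the robot touches nothing.
It fails at once if a bystander was pushed more than 5 cm away (distance of any of phone, driver, mug, tape, timer, probe from where it was at the start of the episode above 0.05 m).
Of filter1, filter2, filter3, filter4 only 2 to 4 are there at a start; the rules pass over those that are not, and their reading is None.
Of gauge, probe only 1 to 2 are there at a start; the rules pass over those that are not, and their reading is None.
At some moment in a run one of filter1, filter2, filter3, filter4 may be knocked a few centimetres aside while the robot is not near it.
Once in a run the grip may slacken for a moment while it holds something.
It also fails if it takes over 208 s, if anything falls off the work surface, if the arm or the gripper's body presses on something with over 40 N, if the wrist force passes 120 N, or if a joint passes its speed limit or range.

## Working session

There is one attempt and no reset: what is moved stays moved. The work goes in short steps, Python scripts to look and compute and a tool call to move; the robot and the scene stay as the last step left them, time stands still between calls to the robot, and variables do not carry over. Pictures are saved under pics/ and viewed, at most 14 in all, crops included, and the job is handed in when it is done.

Besides the shell and the picture viewer there is one more tool, called as a command line: name --pt "numbers of a row" for each row, then --argument value for the rest. move_arm: Moves the arm, as the interface text tells. Shifts and turns lie within -1 to 1; 1 stands for 0.1 m of shift or pi rad of turn. Its arguments: {"type":"object","properties":{"motion":{"type":"array"},"fingers":{"type":"number"},"newtons":{"type":"number"}},"required":["motion"]}

```bash
ls; mkdir -p pics; cat > h.py <<'E'
import numpy as np, cv2
from cell import robot
from scipy.spatial.transform import Rotation as R
def cloud(name):
    s=robot.observe(); c=robot.read_camera(name)
    im=c["image"]; z=c["range_z"]; H,W=z.shape
    f=H/2/np.tan(np.radians(c["vfov"])/2)
    u,v=np.meshgrid(np.arange(W),np.arange(H))
    K=np.array([[f,0,c["cx"]],[0,f,c["cy"]],[0,0,1.]])
    p=cv2.undistortPoints(np.stack([u,v],-1).reshape(-1,1,2).astype(float),K,np.array([c["k1"],0,0,0,0.])).reshape(H,W,2)
    P=np.stack([p[...,0]*z,-p[...,1]*z,-z],-1)
    if name=="wrist":
        T=np.eye(4);T[:3,:3]=R.from_euler('xyz',s["tool_rot"]).as_matrix();T[:3,3]=s["tool_pos"];T=T@c["hand_eye"]
    else: T=np.array(c["extrinsics"])
    X=P@T[:3,:3].T+T[:3,3]; X[z==0]=np.nan
    return im,X
def save(n,im,s=1): cv2.imwrite("pics/"+n,cv2.resize(im[...,::-1],None,fx=s,fy=s,interpolation=cv2.INTER_CUBIC))
def ortho(im,X,x0,x1,y0,y1,res=0.0015,zmin=-.01,zmax=.3):
    # topdown map: x up, y left
    H=int((x1-x0)/res);W=int((y1-y0)/res);o=np.zeros((H,W,3),np.uint8);hm=np.full((H,W),np.nan)
    m=np.isfinite(X[...,0])&(X[...,2]>zmin)&(X[...,2]<zmax)
    p=X[m];c=im[m];o_=np.argsort(p[:,2]);p=p[o_];c=c[o_]
    i=((x1-p[:,0])/res).astype(int);j=((y1-p[:,1])/res).astype(int)
    k=(i>=0)&(i<H)&(j>=0)&(j<W)
    o[i[k],j[k]]=c[k];hm[i[k],j[k]]=p[k,2];return o,hm
E
python3 - <<'E'
from h import *
for n in("top","scene"):
    im,X=cloud(n);save(n+"1.png",im,1.25);np.savez(n+"1.npz",im=im,X=X)
print(robot.observe(),robot.pinch_z)
E
```

```text
pics
{'time': 0.1, 'qpos': array([-1.30601209e+00,  3.42658864e-01,  1.52489524e+00, -3.17770964e-06,
        1.27540400e+00, -1.45998661e-01]), 'qvel': array([-0.00163537, -0.00282033, -0.00144847, -0.00262286, -0.00085531,
       -0.0007656 ]), 'joint_efforts': array([ 1.43071928e-03, -4.32004452e+01, -2.44694549e+01,  7.18608429e-02,
        5.26282412e-02, -4.81421068e-05]), 'tool_pos': array([ 0.2095737 , -0.48097176,  0.2261206 ]), 'tool_rot': array([-3.14024129e+00, -1.95640174e-04,  4.10783697e-01]), 'contact_force': array([-0.25910161, -0.01098208, -0.18505608]), 'torque': array([ 0.01500188, -0.00160966,  0.02988593]), 'grip_force': 0.0, 'opening': 0.09194882608292185} 0.0188
```

View pics/top1.png

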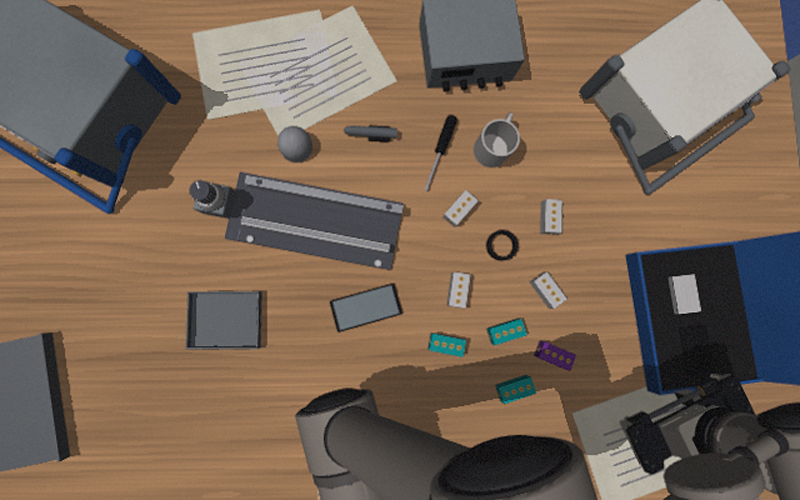

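View pics/scene1.png

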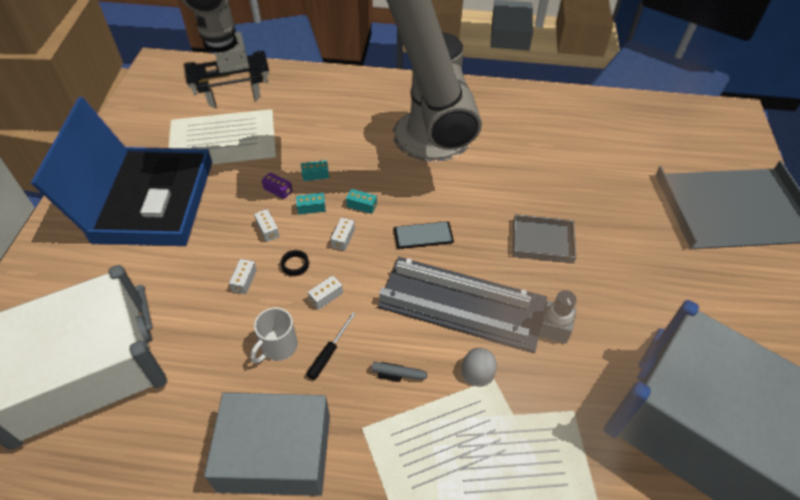

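The top view shows four light aluminium filters with brass screws at (461,208), (552,216), (459,290) and (549,290). The turquoise and purple look-alikes are at (448,344), (508,331), (556,354) and (516,389). The knob is at (202,190). The white block in the blue case at (685,293) is not loose on the bench and has no visible screws. Next I'll measure and take one enlarged crop.

```bash
cat > meas.py <<'E'
from h import *
d=np.load("top1.npz");im,X=d["im"],d["X"]
for u,v in [(461,208),(552,216),(459,290),(549,290),(685,293)]:
    u,v=int(u/1.25),int(v/1.25)
    hsv=cv2.cvtColor(im,cv2.COLOR_RGB2HSV)
    w=np.zeros(im.shape[:2],bool);w[v-25:v+25,u-25:u+25]=1
    m=w&(X[...,2]>.028)&(X[...,2]<.045)
    p=X[m]; 
    if len(p)<20: print(u,v,'few',X[v,u]);continue
    r=cv2.minAreaRect((p[:,:2]*1000).astype(np.float32));print(u,v,len(p),np.round(r,1) if 0 else r,np.median(p[:,2]),p[:,:2].mean(0))
o,hm=ortho(im,X,.25,.75,-.15,.5,.001)
# clamp: heights
m=(X[...,2]>.115)&(X[...,2]<.14);ys=np.argwhere(m);p=X[m];k=(p[:,1]>0.1)
print('cap',np.nanmedian(p[k],0),len(p[k]), ys[k].mean(0)*1.25)
sel=np.zeros(m.shape,bool);sel[130:220,180:328]=1
m=sel&(X[...,2]>.03)&(X[...,2]<.056);n,l,st,ce=cv2.connectedComponentsWithStats(m.astype(np.uint8))
for i in range(1,n):
    if st[i,4]>100:
        q=X[l==i];print('bar',st[i,4],cv2.minAreaRect((q[:,:2]*1000).astype(np.float32)),np.nanmedian(q[:,2]))
m=sel&(X[...,2]>.008)&(X[...,2]<.016);n,l,st,ce=cv2.connectedComponentsWithStats(m.astype(np.uint8));
for i in range(1,n):
    if st[i,4]>100:q=X[l==i];print('base',st[i,4],cv2.minAreaRect((q[:,:2]*1000).astype(np.float32)))
save("crop1.png",im[90:290,140:480],2.3)
for n,(u,v) in dict(mug=(497,142),driver=(440,150),tape=(502,244),phone=(366,307),tray=(225,320),timer=(295,145)).items():print(n,X[int(v/1.25),int(u/1.25)])
E
python3 meas.py
```

```text
368 166 358 ((600.2728271484375, -195.3467559814453), (35.80293655395508, 72.55229187011719), 47.93625259399414) 0.03654079397124366 [ 0.59951885 -0.19475528]
441 172 371 ((581.1466674804688, -393.2731628417969), (37.62995910644531, 72.3927230834961), 85.57772064208984) 0.03641911152589006 [ 0.58054534 -0.39226385]
367 232 382 ((423.680419921875, -186.82420349121094), (36.046119689941406, 72.27133178710938), 80.26158142089844) 0.036449252990945924 [ 0.42334337 -0.18638667]
439 232 399 ((399.0323486328125, -348.1330261230469), (72.28926086425781, 113.26019287109375), 34.586917877197266) 0.036044858744952446 [ 0.41937557 -0.37720991]
548 234 1846 ((412.4159851074219, -672.9073486328125), (147.1864471435547, 131.98959350585938), 89.10143280029297) 0.04000610589392961 [ 0.41301474 -0.67170256]
cap [0.72137876 0.46763382 0.12823845] 900 [140.54305556 142.54583333]
bar 976 ((628.225341796875, 98.61349487304688), (339.9603576660156, 19.231855392456055), 78.66445922851562) 0.044098580478656446
bar 792 ((543.1525268554688, 115.49955749511719), (316.025634765625, 16.678085327148438), 78.68362426757812) 0.04486293320677659
base 5105 ((577.9085083007812, 121.66749572753906), (366.02899169921875, 150.56451416015625), 78.66010284423828)
mug [ 0.75501531 -0.28435741  0.00628112]
driver [ 0.72924559 -0.15417199  0.02338319]
tape [ 0.52269977 -0.28773017  0.00353919]
phone [0.38952264 0.01274502 0.01246361]
tray [0.36349791 0.31100043 0.00399748]
timer [0.72784228 0.15694719 0.06335325]
```

View pics/crop1.png

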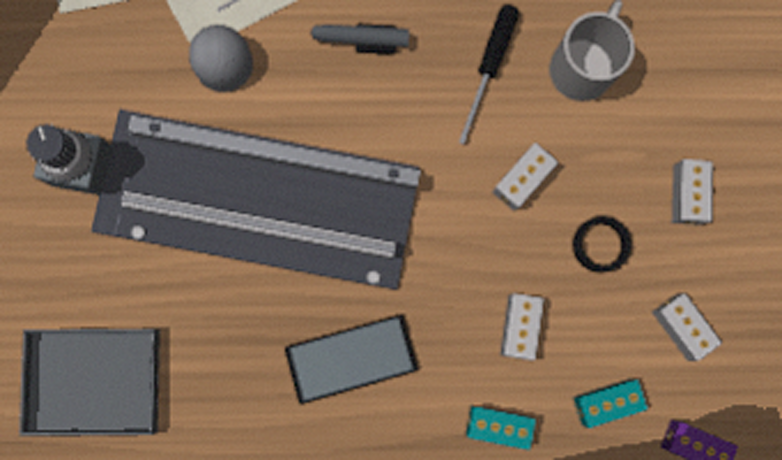

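The crop confirms four aluminium filters with brass screws. It also shows four turquoise or purple look-alikes to leave alone, no gauge in the clamp, and the probe present. Now I'll refine the cap position and check clearance.

```bash
cat >> h.py <<'E'
C0=np.array([.5753,.1092]);CX=np.array([.9805,-.1966]);CY=np.array([.1966,.9805]);CYAW=-.1979
def to(pos,yaw=None):
    s=robot.observe();M=R.from_euler('xyz',s["tool_rot"])
    d=M.inv().apply(np.array(pos)-s["tool_pos"])/.1
    out=np.round(d,3)
    rv=None
    if yaw is not None: rv=np.round((M.inv()*R.from_euler('xyz',[np.pi,0,yaw])).as_rotvec()/np.pi,3)
    print("t",round(s["time"],2),"shift",out,"turn",rv,"pos",np.round(s["tool_pos"],4),"rot",np.round(s["tool_rot"],3),"q",np.round(s["qpos"],2),"F",np.round(s["contact_force"],1),"open",round(s["opening"],4),"grip",s["grip_force"])
E
python3 - <<'E'
from h import *
d=np.load("top1.npz");im,X=d["im"],d["X"]
k=C0+.225*CY
r=np.hypot(X[...,0]-k[0],X[...,1]-k[1])
m=(r<.06)&(X[...,2]>.12)&(X[...,2]<.14);print(k,X[m].mean(0),cv2.minEnclosingCircle((X[m][:,:2]*1000).astype(np.float32)),m.sum())
m=(r>.06)&(r<.25)&(X[...,2]>.12);print(m.sum(),r[m].min() if m.any() else '')
m=(X[...,2]>.17)&(X[...,1]<.4)&(X[...,0]>.15)&(X[...,0]<.75);print('high',m.sum(),X[m][::60].round(2)[:15])
to([*k,.227],-.74)
for fm in [(549,290)]:
    u,v=int(fm[0]/1.25),int(fm[1]/1.25);m=np.zeros(im.shape[:2],np.uint8);m[v-18:v+18,u-17:u+18]=1;m=(m>0)&(X[...,2]>.028)&(X[...,2]<.045);p=X[m];print(cv2.minAreaRect((p[:,:2]*1000).astype(np.float32)))
E
```

```text
[0.619535  0.3298125] [0.61682263 0.32934711 0.12875054] ((616.6823120117188, 330.2370910644531), 20.721174240112305) 226
3835 0.2013346261997189
high 22723 [[ 0.71 -0.61  0.17]
 [ 0.28 -0.54  0.31]
 [ 0.27 -0.53  0.3 ]
 [ 0.27 -0.52  0.31]
 [ 0.27 -0.56  0.33]
 [ 0.27 -0.53  0.33]
 [ 0.25  0.03  0.21]
 [ 0.25  0.01  0.2 ]
 [ 0.25  0.03  0.23]
 [ 0.26 -0.55  0.33]
 [ 0.25 -0.51  0.31]
 [ 0.25  0.03  0.25]
 [ 0.26 -0.54  0.33]
 [ 0.24 -0.52  0.25]
 [ 0.25  0.06  0.25]]
t 0.1 shift [ 6.996 -5.796  0.   ] turn [-0.     0.     0.366] pos [ 0.2096 -0.481   0.2261] rot [-3.14  -0.     0.411] q [-1.31  0.34  1.52 -0.    1.28 -0.15] F [-0.3 -0.  -0.2] open 0.0919 grip 0.0
((420.5557861328125, -379.352294921875), (72.32698059082031, 37.398193359375), 34.50664138793945)
```

move_arm --pt "0.5 -0.415 0 0 0 0" --pt "1 -0.83 0 0 0 0" --pt "1 -0.83 0 0 0 0"

```text
time: 0.48
tool_pos: [0.2692, -0.362, 0.2266]
tool_rot: [-3.14, -0.0, 0.414]
contact_force: [-0.3, -1.4, -0.0]
opening: 0.0917
grip_force: 0.0
```

move_arm --pt "0.5 -0.415 0 0 0 0" --pt "1 -0.83 0 0 0 0" --pt "1 -0.83 0 0 0 0"

```text
time: 0.85
tool_pos: [0.3277, -0.2469, 0.2267]
tool_rot: [-3.141, -0.0, 0.415]
contact_force: [-0.5, -0.6, 0.2]
opening: 0.0918
grip_force: 0.0
```

move_arm --pt "0.5 -0.415 0 0 0 0" --pt "1 -0.83 0 0 0 0" --pt "1 -0.83 0 0 0 0"

```text
time: 1.23
tool_pos: [0.3865, -0.1313, 0.2267]
tool_rot: [3.142, -0.0, 0.415]
contact_force: [0.3, 0.2, 0.2]
opening: 0.0919
grip_force: 0.0
```

move_arm --pt "0.5 -0.415 0 0 0 0" --pt "1 -0.83 0 0 0 0" --pt "1 -0.83 0 0 0 0"

```text
time: 1.6
tool_pos: [0.4452, -0.016, 0.2265]
tool_rot: [3.141, -0.0, 0.414]
contact_force: [-0.0, 0.0, 0.5]
opening: 0.092
grip_force: 0.0
```

move_arm --pt "0.5 -0.415 0 0 0 0" --pt "1 -0.83 0 0 0 0" --pt "1 -0.83 0 0 0 0"

```text
time: 1.98
tool_pos: [0.5039, 0.0994, 0.2261]
tool_rot: [3.141, 0.0, 0.413]
contact_force: [-0.7, -0.9, 0.3]
opening: 0.0924
grip_force: 0.0
```

move_arm --pt "0.5 -0.415 0 0 0 0" --pt "1 -0.83 0 0 0 0" --pt "1 -0.83 0 0 0 0"

```text
time: 2.35
tool_pos: [0.5625, 0.2149, 0.2255]
tool_rot: [3.141, 0.001, 0.412]
contact_force: [0.1, -0.1, -0.6]
opening: 0.0918
grip_force: 0.0
```

move_arm --pt "0.5 -0.415 0 0 0 0.05" --pt "1 -0.83 0 0 0 0.1" --pt "1 -0.83 0 0 0 0.15" --pt "1 -0.83 0 0 0 0.2" --pt "1 -0.83 0 0 0 0.25" --pt "1 -0.83 0 0 0 0.3" --pt "1 -0.83 0 0 0 0.366" --pt "1 -0.83 0 0 0 0.366"

```text
time: 3.35
tool_pos: [0.6205, 0.3276, 0.2266]
tool_rot: [3.141, -0.001, -0.741]
contact_force: [0.6, -0.1, -0.2]
opening: 0.0917
grip_force: 0.0
```

```bash
python3 - <<'E'
from h import *
im,X=cloud("wrist")
r=np.hypot(X[...,0]-.618,X[...,1]-.33)
m=(r<.05)&(X[...,2]>.122)&(X[...,2]<.14)
print(m.sum(),np.median(X[m],0))
if m.sum()>50:
    c,rad=cv2.minEnclosingCircle((X[m][:,:2]*1000).astype(np.float32));print(c,rad)
    to([c[0]/1e3,c[1]/1e3,.0925])
E
```

```text
1699 [0.61963138 0.32939092 0.12875468]
(618.2594604492188, 330.5633544921875) 21.30155372619629
t 3.4 shift [-0.033 -0.006  1.341] turn None pos [0.6203 0.3281 0.2266] rot [ 3.141 -0.    -0.74 ] q [ 0.38  0.69  0.94 -0.    1.51  2.69] F [-0.4 -0.  -0.1] open 0.0918 grip 0.0
```

move_arm --pt "-0.02 0 0.5 0 0 0" --pt "-0.02 0 0.9 0 0 0" --pt "-0.02 0 0.9 0 0 0"

```text
time: 3.78
tool_pos: [0.6164, 0.3302, 0.133]
tool_rot: [3.134, 0.003, -0.737]
contact_force: [-0.2, 1.0, -0.6]
opening: 0.092
grip_force: 0.0
```

move_arm --pt "0 0 0.25 0 0 0" --pt "0 0 0.44 0 0 0" --pt "0 0 0.44 0 0 0"

```text
time: 4.15
tool_pos: [0.6183, 0.3316, 0.0934]
tool_rot: [3.141, -0.0, -0.738]
contact_force: [-0.2, -0.1, 0.1]
opening: 0.0916
grip_force: 0.0
```

move_arm --pt "0 0 0 0 0 0" --pt "0 0 0 0 0 0" --pt "0 0 0 0 0 0" --pt "0 0 0 0 0 0" --pt "0 0 0 0 0 0" --pt "0 0 0 0 0 0" --fingers -1 --newtons 30

```text
time: 4.9
tool_pos: [0.6172, 0.3314, 0.0927]
tool_rot: [3.139, 0.0, -0.739]
contact_force: [-2.9, -2.1, 0.5]
opening: 0.0396
grip_force: 30.0
```

move_arm --pt "0 0 0 0 0 -0.05" --pt "0 0 0 0 0 -0.1" --pt "0 0 0 0 0 -0.15" --pt "0 0 0 0 0 -0.2" --pt "0 0 0 0 0 -0.25" --pt "0 0 0 0 0 -0.3" --pt "0 0 0 0 0 -0.35" --pt "0 0 0 0 0 -0.4" --pt "0 0 0 0 0 -0.45" --pt "0 0 0 0 0 -0.5" --pt "0 0 0 0 0 -0.55" --pt "0 0 0 0 0 -0.6"

```text
time: 6.4
tool_pos: [0.6173, 0.3309, 0.0927]
tool_rot: [-3.141, 0.003, 1.151]
contact_force: [-3.3, -4.7, 2.7]
opening: 0.0394
grip_force: 30.0
```

```bash
python3 - <<'E'
from h import *
to([.6172,.3314,.0927]);im,X=cloud("top")
A=X[...,:2]-C0;cx=A@CX;cy=A@CY
m=(abs(cy)<.1)&(cx<-.02)&(cx>-.08)&(X[...,2]>.035)&(X[...,2]<.06);print(m.sum(),np.percentile(cx[m],[2,50,98]))
E
```

```text
t 6.4 shift [ 0.004 -0.003 -0.   ] turn None pos [0.6173 0.3309 0.0927] rot [-3.141e+00  3.000e-03  1.151e+00] q [ 0.38  0.78  1.14 -0.    1.23  0.8 ] F [-3.3 -4.7  2.7] open 0.0394 grip 29.99761998653412
485 [-0.04744198 -0.04024017 -0.03168283]
```

move_arm --pt "0 0 0 0 0 -0.05" --pt "0 0 0 0 0 -0.1" --pt "0 0 0 0 0 -0.15" --pt "0 0 0 0 0 -0.2" --pt "0 0 0 0 0 -0.25" --pt "0 0 0 0 0 -0.3" --pt "0 0 0 0 0 -0.35" --pt "0 0 0 0 0 -0.4" --pt "0 0 0 0 0 -0.45" --pt "0 0 0 0 0 -0.5" --pt "0 0 0 0 0 -0.55" --pt "0 0 0 0 0 -0.6"

```text
time: 7.95
tool_pos: [0.6164, 0.3313, 0.0926]
tool_rot: [-3.139, -0.003, 3.036]
contact_force: [-5.9, -3.3, 4.1]
opening: 0.0395
grip_force: 30.0
```

move_arm --pt "0 0 0 0 0 -0.05" --pt "0 0 0 0 0 -0.1" --pt "0 0 0 0 0 -0.15" --pt "0 0 0 0 0 -0.2" --pt "0 0 0 0 0 -0.25" --pt "0 0 0 0 0 -0.3" --pt "0 0 0 0 0 -0.35" --pt "0 0 0 0 0 -0.4" --pt "0 0 0 0 0 -0.45" --pt "0 0 0 0 0 -0.5" --pt "0 0 0 0 0 -0.54" --pt "0 0 0 0 0 -0.54"

```text
time: 9.45
tool_pos: [0.6175, 0.3301, 0.0926]
tool_rot: [3.14, -0.004, -1.555]
contact_force: [-3.7, -7.2, 2.9]
opening: 0.0397
grip_force: 30.0
```

move_arm --pt "0 0 0 0 0 0" --pt "0 0 0 0 0 0" --pt "0 0 0 0 0 0" --pt "0 0 0 0 0 0" --fingers 0.6

```text
time: 9.95
tool_pos: [0.6179, 0.3324, 0.0926]
tool_rot: [-3.142, 0.0, -1.556]
contact_force: [-0.1, 0.0, -1.1]
opening: 0.072
grip_force: 0.0
```

move_arm --pt "0 0 -0.5 0 0 0" --pt "0 0 -1 0 0 0" --pt "0 0 -1 0 0 0"

```text
time: 10.32
tool_pos: [0.6201, 0.3333, 0.1984]
tool_rot: [-3.132, 0.004, -1.556]
contact_force: [0.0, -0.2, -0.1]
opening: 0.0737
grip_force: 0.0
```

```bash
cat > look.py <<'E'
from h import *
im,X=cloud("top")
A=X[...,:2]-C0;cx=A@CX;cy=A@CY
m=(abs(cy)<.1)&(cx<-.02)&(cx>-.08)&(X[...,2]>.038)&(X[...,2]<.06);print('bar',m.sum(),np.percentile(cx[m],[2,50,98]))
hsv=cv2.cvtColor(im,cv2.COLOR_RGB2HSV)
m=(X[...,2]>.028)&(X[...,2]<.045)&(hsv[...,1]<70)&(hsv[...,2]>100)&(X[...,1]<-.08)&(X[...,1]>-.5)&(X[...,0]<.68)&(X[...,0]>.3)
m=cv2.morphologyEx(m.astype(np.uint8),cv2.MORPH_CLOSE,np.ones((3,3)))&(X[...,2]>.028)
n,l,st,ce=cv2.connectedComponentsWithStats(m.astype(np.uint8))
for i in range(1,n):
    if st[i,4]>80:
        (c,(w,h),a)=cv2.minAreaRect((X[l==i][:,:2]*1000).astype(np.float32))
        if w<h: a+=90
        print('filter',np.round(c,1),round(w),round(h),'long axis yaw',round(np.radians(a),3))
E
python3 look.py; python3 -c "
from h import *
to([.6,-.195,.2])"
```

```text
bar 472 [-0.05951462 -0.05225116 -0.04397616]
filter [ 600.1 -195.3] 36 72 long axis yaw 2.404
filter [ 580.8 -393.1] 37 72 long axis yaw 3.043
filter [ 430.8 -144.9] 36 71 long axis yaw 2.976
filter [ 420.6 -379.3] 72 36 long axis yaw 0.622
t 10.38 shift [ 5.274  0.267 -0.059] turn None pos [0.6188 0.3327 0.1951] rot [-3.137e+00  2.000e-03 -1.556e+00] q [ 0.38  0.7   1.   -0.    1.43 -2.77] F [ 0.7 -0.3 -1.3] open 0.0735 grip 0.0
```

Clamp is fully open, and the filter at (423,-187) has been knocked to (431,-145). Travelling to the first filter.

move_arm --pt "0.5 0.02 0 0 0 0" --pt "1 0.045 0 0 0 0" --pt "1 0.045 0 0 0 0" --fingers 0.4

```text
time: 10.75
tool_pos: [0.6144, 0.2287, 0.1911]
tool_rot: [3.138, -0.002, -1.56]
contact_force: [-0.1, 0.7, -0.8]
opening: 0.0642
grip_force: 0.0
```

move_arm --pt "0.5 0.02 0 0 0 0" --pt "1 0.045 0 0 0 0" --pt "1 0.045 0 0 0 0"

```text
time: 11.12
tool_pos: [0.6116, 0.1297, 0.1915]
tool_rot: [3.139, -0.001, -1.559]
contact_force: [0.6, 0.5, 0.2]
opening: 0.0641
grip_force: 0.0
```

move_arm --pt "0.5 0.02 0 0 0 0" --pt "1 0.045 0 0 0 0" --pt "1 0.045 0 0 0 0"

```text
time: 11.5
tool_pos: [0.608, 0.0599, 0.1901]
tool_rot: [-3.14, -0.038, -1.605]
contact_force: [0.3, 0.7, 0.2]
opening: 0.0646
grip_force: 0.0
```

move_arm --pt "0.5 0.02 0 0 0 0" --pt "1 0.045 0 0 0 0" --pt "1 0.045 0 0 0 0"

```text
time: 11.88
tool_pos: [0.6006, -0.004, 0.1895]
tool_rot: [-3.132, -0.088, -1.668]
contact_force: [1.1, 0.6, 0.0]
opening: 0.0639
grip_force: 0.0
```

move_arm --pt "0.5 0.05 0 0 0 0.055" --pt "1 0.08 0 0 0 0.11" --pt "1 0.08 0 0 0 0.165" --pt "1 0.08 0 0 0 0.22" --pt "1 0.08 0 0 0 0.275" --pt "1 0.08 0 0 0 0.33" --pt "1 0.08 0 0 0 0.385" --pt "1 0.08 0 0 0 0.44" --pt "1 0.08 0 0 0 0.495" --pt "1 0.08 0 0 0 0.55" --pt "1 0.08 0 0 0 0.605" --pt "1 0.08 0 0 0 0.66"

```text
time: 13.38
tool_pos: [0.5836, -0.101, 0.1986]
tool_rot: [-3.07, 0.051, 2.541]
contact_force: [0.3, 0.6, -0.1]
opening: 0.0641
grip_force: 0.0
```

```bash
cat > wl.py <<'E'
import sys
from h import *
# wl.py x y tcpz [yaw]: measure nearest filter from wrist, print move to it
def find(x,y):
    im,X=cloud("wrist");hsv=cv2.cvtColor(im,cv2.COLOR_RGB2HSV)
    m=(X[...,2]>.028)&(X[...,2]<.045)&(hsv[...,1]<90)&(np.hypot(X[...,0]-x,X[...,1]-y)<.075)
    n,l,st,ce=cv2.connectedComponentsWithStats(m.astype(np.uint8))
    i=1+np.argmax(st[1:,4]);p=X[l==i];(c,(w,h),a)=cv2.minAreaRect((p[:,:2]*1000).astype(np.float32))
    if w<h:a+=90
    return np.array(c)/1e3,(w,h),np.radians(a),st[i,4],np.median(p[:,2])
x,y,z=map(float,sys.argv[1:4])
c,s,a,n,zz=find(x,y);yaw=robot.observe()["tool_rot"][2]
a+=np.pi*round((yaw-a)/np.pi)
print(c,s,a,n,zz);to([*c,z],a)
E
python3 wl.py .6 -.195 .006
```

```text
[ 0.59884387 -0.19512334] (36.110023498535156, 72.66912841796875) 2.4038298533993467 1579 0.03580215124196473
t 13.43 shift [-0.562 -0.545  2.001] turn [-0.022  0.018  0.041] pos [ 0.5836 -0.101   0.1985] rot [-3.07   0.052  2.534] q [-0.25  0.48  1.39 -0.09  1.25 -1.19] F [-0.9  0.7  0.5] open 0.0642 grip 0.0
```

move_arm --pt "-0.28 -0.27 0.3 -0.01 0.01 0.02" --pt "-0.562 -0.545 0.7 -0.022 0.018 0.041" --pt "-0.562 -0.545 1 -0.022 0.018 0.041" --pt "-0.562 -0.545 1 -0.022 0.018 0.041" --fingers 0.3

```text
time: 13.92
tool_pos: [0.5978, -0.1867, 0.1032]
tool_rot: [-3.14, -0.006, 2.416]
contact_force: [1.0, 0.5, 0.6]
opening: 0.0595
grip_force: 0.0
```

```bash
python3 wl.py .6 -.195 .006
```

```text
[ 0.59883459 -0.19499796] (36.00975036621094, 72.11763000488281) 2.4063083908468563 3811 0.03577417152300319
t 13.97 shift [-0.057 -0.064  0.993] turn [-0.    -0.001  0.003] pos [ 0.599  -0.1866  0.1053] rot [-3.141e+00 -3.000e-03  2.416e+00] q [-0.42  0.64  1.38  0.    1.13 -1.27] F [-1.   0.2 -0. ] open 0.06 grip 0.0
```

move_arm --pt "-0.057 -0.064 0.1 0 0 0.003" --pt "-0.057 -0.064 0.5 0 0 0.003" --pt "-0.057 -0.064 0.85 0 0 0.003" --pt "-0.057 -0.064 0.99 0 0 0.003" --pt "-0.057 -0.064 0.99 0 0 0.003"

```text
time: 14.6
tool_pos: [0.5994, -0.1957, 0.007]
tool_rot: [-3.141, -0.001, 2.406]
contact_force: [0.1, 0.7, 0.9]
opening: 0.0597
grip_force: 0.0
```

move_arm --pt "0 0 0 0 0 0" --pt "0 0 0 0 0 0" --pt "0 0 0 0 0 0" --pt "0 0 0 0 0 0" --fingers -1 --newtons 30

```text
time: 15.1
tool_pos: [0.5998, -0.1961, 0.008]
tool_rot: [3.141, 0.001, 2.405]
contact_force: [1.3, 0.5, 5.8]
opening: 0.0362
grip_force: 30.0
```

move_arm --pt "0 0 -0.5 0 0 0" --pt "0 0 -1 0 0 0" --pt "0 0 -1 0 0 0"

```text
time: 15.48
tool_pos: [0.6015, -0.197, 0.1113]
tool_rot: [3.139, 0.008, 2.405]
contact_force: [0.6, 0.8, -2.4]
opening: 0.036
grip_force: 30.0
```

```bash
cat > slot.py <<'E'
import sys
from h import *
y=float(sys.argv[1]);z=float(sys.argv[2]);yaw=float(sys.argv[3])
p=C0+CX*.001+CY*y; print(p);to([*p,z],yaw)
E
python3 slot.py -.12 .110 2.944
```

```text
[ 0.5526885 -0.0086566]
t 15.47 shift [1.626 1.068 0.003] turn [ 0.     0.003 -0.171] pos [ 0.6015 -0.197   0.1113] rot [3.139 0.008 2.405] q [-0.44  0.64  1.37 -0.    1.13 -1.27] F [ 0.6  0.8 -2.4] open 0.036 grip 29.99959498643875
```

move_arm --pt "0.4 0.27 0 0 0 0" --pt "0.8 0.53 0 0 0 0" --pt "0.8 0.53 0 0 0 0"

```text
time: 15.85
tool_pos: [0.5736, -0.0996, 0.1055]
tool_rot: [-3.14, -0.005, 2.409]
contact_force: [0.4, -0.8, -1.2]
opening: 0.0356
grip_force: 30.0
```

move_arm --pt "0.4 0.27 0 0 0 -0.05" --pt "0.82 0.53 0 0 0 -0.1" --pt "0.82 0.53 0 0 0 -0.15" --pt "0.82 0.53 0 0 0 -0.171" --pt "0.82 0.53 0 0 0 -0.171"

```text
time: 16.48
tool_pos: [0.5502, -0.0091, 0.1061]
tool_rot: [-3.141, -0.002, 2.941]
contact_force: [0.2, 0.3, -1.1]
opening: 0.0358
grip_force: 30.0
```

```bash
python3 slot.py -.12 .020 2.944
```

```text
[ 0.5526885 -0.0086566]
t 16.48 shift [-0.025  0.01   0.861] turn [-0.    -0.001 -0.001] pos [ 0.5502 -0.0091  0.1061] rot [-3.141e+00 -2.000e-03  2.941e+00] q [-0.16  0.51  1.62 -0.    1.02 -1.53] F [ 0.2  0.3 -1.1] open 0.0358 grip 29.99914973974228
```

move_arm --pt "-0.025 0.01 0.4 0 0 0" --pt "-0.025 0.01 0.7 0 0 0" --pt "-0.025 0.01 0.85 0 0 0" --pt "-0.025 0.01 0.86 0 0 0" --pt "-0.025 0.01 0.86 0 0 0"

```text
time: 17.1
tool_pos: [0.5535, -0.0084, 0.0214]
tool_rot: [3.142, 0.0, 2.942]
contact_force: [0.4, -0.4, -2.2]
opening: 0.0359
grip_force: 30.0
```

move_arm --pt "0 0 0 0 0 0" --pt "0 0 0 0 0 0" --pt "0 0 0 0 0 0" --fingers 0.1

```text
time: 17.48
tool_pos: [0.5532, -0.0081, 0.0214]
tool_rot: [3.141, 0.0, 2.942]
contact_force: [0.2, -0.3, -0.5]
opening: 0.0505
grip_force: 0.0
```

move_arm --pt "0 0 -0.3 0 0 0" --pt "0 0 -0.7 0 0 0" --pt "0 0 -1 0 0 0" --pt "0 0 -1 0 0 0"

```text
time: 17.98
tool_pos: [0.5546, -0.0083, 0.1235]
tool_rot: [3.141, 0.005, 2.942]
contact_force: [0.5, -0.0, 0.2]
opening: 0.0503
grip_force: 0.0
```

```bash
cat > base.py <<'E'
from h import *
import sys
im,X=cloud(sys.argv[1] if len(sys.argv)>1 else "wrist")
A=X[...,:2]-C0;cx=A@CX;cy=A@CY
hsv=cv2.cvtColor(im,cv2.COLOR_RGB2HSV)
m=(X[...,2]>.040)&(X[...,2]<.053)&(abs(cx-.003)<.041)&(abs(cy)<.17)
n,l,st,ce=cv2.connectedComponentsWithStats(m.astype(np.uint8))
for i in range(1,n):
    if st[i,4]>60:
        q=l==i;(c,(w,h),a)=cv2.minAreaRect(np.stack([cx[q],cy[q]],1).astype(np.float32)*1000)
        if w<h:a+=90
        print('on base, clamp mm',np.round(c,1),round(w,1),round(h,1),round((np.radians(a)+1.57)%3.1416-1.57,3),np.nanmedian(X[q][:,2]).round(4))
E
python3 base.py; python3 look.py; python3 -c "
from h import *
to([.431,-.145,.11],2.976)"
```

```text
on base, clamp mm [  -0.3 -120.5] 36.1 71.7 -0.003 0.0479
bar 244 [-0.05952185 -0.05074686 -0.04401042]
filter [ 581.  -393.4] 36 72 long axis yaw 3.061
filter [ 430.7 -144.3] 36 71 long axis yaw 2.982
filter [ 420.8 -379.5] 72 37 long axis yaw 0.603
t 18.07 shift [ 0.922 -1.584  0.107] turn [ 0.    -0.    -0.011] pos [ 0.5527 -0.008   0.1207] rot [ 3.142e+00 -1.000e-03  2.942e+00] q [-0.15  0.5   1.59  0.    1.05 -1.52] F [-0.  -0.4 -0.6] open 0.0507 grip 0.0
```

First is placed. Going to the second at (431,-144).

move_arm --pt "0.3 -0.4 0 0 0 0" --pt "0.46 -0.8 0 0 0 -0.01" --pt "0.46 -0.8 0 0 0 -0.01" --fingers 0.3

```text
time: 18.45
tool_pos: [0.49, -0.0788, 0.1197]
tool_rot: [3.141, -0.004, 2.971]
contact_force: [0.0, 0.5, 0.1]
opening: 0.0595
grip_force: 0.0
```

move_arm --pt "0.3 -0.4 0 0 0 0" --pt "0.46 -0.8 0.1 0 0 0" --pt "0.46 -0.8 0.1 0 0 0" --pt "0.46 -0.8 0.1 0 0 0"

```text
time: 18.95
tool_pos: [0.4338, -0.148, 0.1106]
tool_rot: [3.141, -0.001, 2.973]
contact_force: [-0.1, 0.3, -1.1]
opening: 0.0592
grip_force: 0.0
```

```bash
python3 wl.py .431 -.144 .006
```

```text
[ 0.42954691 -0.14465794] (35.9839973449707, 72.11585998535156) 2.973706978471198 3700 0.03580538249548221
t 19.0 shift [0.049 0.023 1.048] turn [ 0. -0.  0.] pos [ 0.4341 -0.1478  0.1108] rot [ 3.141e+00 -1.000e-03  2.974e+00] q [-0.5   0.36  1.86  0.    0.92 -1.9 ] F [-0.2 -0.  -0.1] open 0.0596 grip 0.0
```

move_arm --pt "0.049 0.023 0.1 0 0 0" --pt "0.049 0.023 0.5 0 0 0" --pt "0.049 0.023 0.85 0 0 0" --pt "0.049 0.023 1 0 0 0" --pt "0.049 0.023 1 0 0 0"

```text
time: 19.62
tool_pos: [0.4281, -0.1442, 0.0097]
tool_rot: [3.14, -0.004, 2.975]
contact_force: [-0.1, 0.3, 0.8]
opening: 0.0599
grip_force: 0.0
```

move_arm --pt "0 0 0.04 0 0 0" --pt "0 0 0.04 0 0 0"

```text
time: 19.88
tool_pos: [0.4292, -0.1454, 0.0074]
tool_rot: [-3.141, 0.0, 2.974]
contact_force: [-0.4, 0.2, 0.1]
opening: 0.0596
grip_force: 0.0
```

move_arm --pt "0 0 0 0 0 0" --pt "0 0 0 0 0 0" --pt "0 0 0 0 0 0" --pt "0 0 0 0 0 0" --fingers -1

```text
time: 20.38
tool_pos: [0.429, -0.1454, 0.0072]
tool_rot: [3.141, -0.0, 2.974]
contact_force: [0.9, 2.5, 4.4]
opening: 0.036
grip_force: 30.0
```

move_arm --pt "0 0 -0.5 0 0 0" --pt "0 0 -1 0 0 0" --pt "0 0 -1 0 0 0" --pt "0 0 -1 0 0 0"

```text
time: 20.88
tool_pos: [0.4283, -0.1452, 0.1062]
tool_rot: [3.141, -0.002, 2.974]
contact_force: [-0.4, 0.3, -2.1]
opening: 0.0357
grip_force: 30.0
```

```bash
python3 slot.py -.055 .110 2.944
```

```text
[0.5654675 0.0550759]
t 20.88 shift [-1.018  2.204 -0.038] turn [ 0.    -0.001  0.009] pos [ 0.4283 -0.1452  0.1062] rot [ 3.141e+00 -2.000e-03  2.974e+00] q [-0.5   0.36  1.88 -0.    0.9  -1.9 ] F [-0.4  0.3 -2.1] open 0.0357 grip 29.99966561794281
```

move_arm --pt "-0.17 0.4 -0.03 0 0 0" --pt "-0.34 0.735 -0.04 0 0 0.009" --pt "-0.34 0.735 -0.04 0 0 0.009"

```text
time: 21.25
tool_pos: [0.4747, -0.0768, 0.1091]
tool_rot: [3.141, -0.004, 2.948]
contact_force: [-1.2, -0.6, -2.8]
opening: 0.0357
grip_force: 30.0
```

move_arm --pt "-0.17 0.4 0 0 0 0" --pt "-0.34 0.735 0 0 0 0" --pt "-0.34 0.735 0 0 0 0"

```text
time: 21.62
tool_pos: [0.5223, -0.0122, 0.1093]
tool_rot: [3.142, -0.003, 2.948]
contact_force: [-0.2, -0.5, -1.8]
opening: 0.0358
grip_force: 30.0
```

move_arm --pt "-0.17 0.4 0 0 0 0" --pt "-0.34 0.735 0 0 0 0" --pt "-0.34 0.735 0 0 0 0" --pt "-0.34 0.735 0 0 0 0"

```text
time: 22.12
tool_pos: [0.5687, 0.051, 0.1098]
tool_rot: [-3.141, -0.003, 2.945]
contact_force: [0.7, 0.8, -2.1]
opening: 0.0359
grip_force: 30.0
```

```bash
python3 slot.py -.055 .020 2.944
```

```text
[0.5654675 0.0550759]
t 22.12 shift [0.037 0.034 0.898] turn [-0.    -0.001  0.   ] pos [0.5687 0.051  0.1098] rot [-3.141e+00 -3.000e-03  2.945e+00] q [-0.04  0.54  1.55 -0.    1.05 -1.42] F [ 0.7  0.8 -2.1] open 0.0359 grip 29.999631643295288
```

move_arm --pt "0.037 0.034 0.3 0 0 0" --pt "0.037 0.034 0.7 0 0 0" --pt "0.037 0.034 0.88 0 0 0" --pt "0.037 0.034 0.9 0 0 0" --pt "0.037 0.034 0.9 0 0 0"

```text
time: 22.75
tool_pos: [0.5669, 0.0554, 0.0214]
tool_rot: [-3.142, -0.0, 2.945]
contact_force: [0.4, 0.4, -0.9]
opening: 0.0359
grip_force: 30.0
```

move_arm --pt "0 0 0 0 0 0" --pt "0 0 0 0 0 0" --pt "0 0 0 0 0 0" --fingers 0.1

```text
time: 23.12
tool_pos: [0.5674, 0.0563, 0.0215]
tool_rot: [3.141, 0.001, 2.946]
contact_force: [0.1, -0.5, 0.7]
opening: 0.0502
grip_force: 0.0
```

move_arm --pt "0 0 -0.3 0 0 0" --pt "0 0 -0.7 0 0 0" --pt "0 0 -1 0 0 0" --pt "0 0 -1 0 0 0" --pt "0 0 -1 0 0 0"

```text
time: 23.75
tool_pos: [0.5666, 0.0563, 0.1203]
tool_rot: [-3.142, -0.001, 2.946]
contact_force: [-1.2, 0.5, -0.7]
opening: 0.0506
grip_force: 0.0
```

```bash
python3 base.py; python3 look.py; python3 -c "
from h import *
to([.581,-.393,.13],3.05)"
```

```text
on base, clamp mm [  -0.6 -120.4] 71.1 36.5 0.002 0.0479
on base, clamp mm [  2.9 -55.2] 71.7 36.0 0.0 0.0479
bar 119 [-0.05277519 -0.03106294 -0.02078609]
filter [ 580.9 -393.3] 38 72 long axis yaw 3.042
filter [ 420.3 -379.5] 71 37 long axis yaw 0.609
t 23.85 shift [-1.019 -4.379 -0.104] turn [-0.    -0.001 -0.033] pos [0.5663 0.0563 0.1197] rot [-3.141e+00 -3.000e-03  2.946e+00] q [-0.04  0.53  1.55  0.    1.07 -1.41] F [-0.1  1.1  0.3] open 0.0506 grip 0.0
```

move_arm --pt "-0.1 -0.5 0 0 0 0" --pt "-0.2 -0.876 0 0 0 0" --pt "-0.2 -0.876 0 0 0 0" --fingers 0.3

```text
time: 24.22
tool_pos: [0.5693, -0.0359, 0.1198]
tool_rot: [-3.141, -0.002, 2.942]
contact_force: [-0.4, 0.9, -0.7]
opening: 0.0594
grip_force: 0.0
```

move_arm --pt "-0.1 -0.5 0 0 0 0" --pt "-0.2 -0.876 0 0 0 0" --pt "-0.2 -0.876 0 0 0 0"

```text
time: 24.6
tool_pos: [0.572, -0.1249, 0.12]
tool_rot: [3.141, -0.002, 2.943]
contact_force: [-0.1, -0.2, -0.5]
opening: 0.0596
grip_force: 0.0
```

move_arm --pt "-0.1 -0.5 0 0 0 0" --pt "-0.2 -0.876 0 0 0 0" --pt "-0.2 -0.876 0 0 0 0"

```text
time: 24.98
tool_pos: [0.5747, -0.214, 0.12]
tool_rot: [3.141, -0.001, 2.943]
contact_force: [-0.4, 0.4, 0.4]
opening: 0.0596
grip_force: 0.0
```

move_arm --pt "-0.1 -0.5 0 0 0 0" --pt "-0.2 -0.876 0 0 0 0" --pt "-0.2 -0.876 0 0 0 0"

```text
time: 25.35
tool_pos: [0.5774, -0.3033, 0.12]
tool_rot: [3.141, -0.001, 2.944]
contact_force: [-0.0, 0.6, -0.9]
opening: 0.0598
grip_force: 0.0
```

move_arm --pt "-0.1 -0.5 0 0 0 -0.03" --pt "-0.2 -0.876 0 0 0 -0.03" --pt "-0.2 -0.876 0 0 0 -0.03" --pt "-0.2 -0.876 0 0 0 -0.03"

```text
time: 25.85
tool_pos: [0.5803, -0.3902, 0.1203]
tool_rot: [3.14, -0.002, 3.041]
contact_force: [-0.0, 0.2, 0.6]
opening: 0.0595
grip_force: 0.0
```

```bash
python3 wl.py .581 -.393 .006
```

```text
[ 0.5794837  -0.39583655] (35.95519256591797, 71.9933090209961) 3.068355989928723 3385 0.035800212391792846
t 25.9 shift [ 0.002 -0.06   1.146] turn [ 0.001 -0.    -0.008] pos [ 0.5804 -0.3901  0.1206] rot [ 3.140e+00 -1.000e-03  3.042e+00] q [-0.7   0.75  1.11  0.    1.28 -2.17] F [ 1.   0.6 -0.1] open 0.0596 grip 0.0
```

move_arm --pt "0 -0.06 0.1 0 0 -0.008" --pt "0 -0.06 0.5 0 0 -0.008" --pt "0 -0.06 0.9 0 0 -0.008" --pt "0 -0.06 1 0 0 -0.008"

```text
time: 26.4
tool_pos: [0.5777, -0.3968, 0.0173]
tool_rot: [3.138, -0.006, 3.066]
contact_force: [-0.4, -0.0, -0.4]
opening: 0.0597
grip_force: 0.0
```

move_arm --pt "0 0 0.13 0 0 0" --pt "0 0 0.14 0 0 0" --pt "0 0 0.14 0 0 0"

```text
time: 26.78
tool_pos: [0.5798, -0.3992, 0.0082]
tool_rot: [-3.141, 0.001, 3.065]
contact_force: [0.4, -0.4, 0.3]
opening: 0.0594
grip_force: 0.0
```

move_arm --pt "0 0 0 0 0 0" --pt "0 0 0 0 0 0" --pt "0 0 0 0 0 0" --pt "0 0 0 0 0 0" --fingers -1

```text
time: 27.28
tool_pos: [0.5795, -0.3982, 0.0074]
tool_rot: [3.141, -0.0, 3.065]
contact_force: [-0.6, 3.6, 3.4]
opening: 0.0362
grip_force: 30.0
```

move_arm --pt "0 0 -0.5 0 0 0" --pt "0 0 -1 0 0 0" --pt "0 0 -1 0 0 0" --pt "0 0 -1 0 0 0"

```text
time: 27.78
tool_pos: [0.5786, -0.3985, 0.1056]
tool_rot: [3.141, -0.002, 3.065]
contact_force: [-1.2, 0.2, -2.9]
opening: 0.0358
grip_force: 30.0
```

```bash
python3 slot.py .01 .110 2.944
```

```text
[0.5782465 0.1188084]
t 27.77 shift [ 0.4    5.158 -0.038] turn [ 0.    -0.001  0.038] pos [ 0.5786 -0.3985  0.1056] rot [ 3.141e+00 -2.000e-03  3.065e+00] q [-0.71  0.77  1.12 -0.    1.26 -2.21] F [-1.2  0.2 -2.9] open 0.0358 grip 29.999080896377563
```

move_arm --pt "0.03 0.5 -0.04 0 0 0" --pt "0.067 0.86 -0.04 0 0 0" --pt "0.067 0.86 -0.04 0 0 0"

```text
time: 28.15
tool_pos: [0.5783, -0.3092, 0.1086]
tool_rot: [3.138, -0.005, 3.068]
contact_force: [-0.5, -0.7, -2.0]
opening: 0.0358
grip_force: 30.0
```

move_arm --pt "0.03 0.5 0 0 0 0" --pt "0.067 0.86 0 0 0 0" --pt "0.067 0.86 0 0 0 0"

```text
time: 28.52
tool_pos: [0.5784, -0.2243, 0.1093]
tool_rot: [3.14, -0.004, 3.067]
contact_force: [0.6, -1.3, -1.0]
opening: 0.0359
grip_force: 30.0
```

move_arm --pt "0.03 0.5 0 0 0 0" --pt "0.067 0.86 0 0 0 0" --pt "0.067 0.86 0 0 0 0"

```text
time: 28.9
tool_pos: [0.5787, -0.139, 0.1099]
tool_rot: [3.141, -0.002, 3.067]
contact_force: [0.1, -0.9, -1.6]
opening: 0.0358
grip_force: 30.0
```

move_arm --pt "0.03 0.5 0 0 0 0" --pt "0.067 0.86 0 0 0 0" --pt "0.067 0.86 0 0 0 0"

```text
time: 29.28
tool_pos: [0.579, -0.0534, 0.1102]
tool_rot: [3.142, -0.001, 3.067]
contact_force: [0.5, -1.5, -1.8]
opening: 0.0361
grip_force: 30.0
```

move_arm --pt "0.03 0.5 0 0 0 0" --pt "0.067 0.86 0 0 0 0" --pt "0.067 0.86 0 0 0 0"

```text
time: 29.65
tool_pos: [0.5792, 0.0326, 0.1104]
tool_rot: [-3.141, -0.001, 3.066]
contact_force: [-0.1, -0.8, -1.3]
opening: 0.0359
grip_force: 30.0
```

move_arm --pt "0.03 0.5 0 0 0 0.02" --pt "0.067 0.86 0 0 0 0.038" --pt "0.067 0.86 0 0 0 0.038" --pt "0.067 0.86 0 0 0 0.038"

```text
time: 30.15
tool_pos: [0.5793, 0.1166, 0.1106]
tool_rot: [-3.141, -0.0, 2.945]
contact_force: [-0.4, 0.0, -1.5]
opening: 0.0358
grip_force: 30.0
```

```bash
python3 slot.py .01 .020 2.944
```

```text
[0.5782465 0.1188084]
t 30.15 shift [0.015 0.02  0.906] turn [-0. -0.  0.] pos [0.5793 0.1166 0.1106] rot [-3.141 -0.     2.945] q [ 0.07  0.57  1.49 -0.    1.08 -1.3 ] F [-0.4  0.  -1.5] open 0.0358 grip 29.999043345451355
```

move_arm --pt "0.015 0.02 0.3 0 0 0" --pt "0.015 0.02 0.7 0 0 0" --pt "0.015 0.02 0.88 0 0 0" --pt "0.015 0.02 0.905 0 0 0" --pt "0.015 0.02 0.905 0 0 0"

```text
time: 30.78
tool_pos: [0.5785, 0.1206, 0.0214]
tool_rot: [3.141, 0.001, 2.945]
contact_force: [0.3, 0.7, -2.5]
opening: 0.0357
grip_force: 30.0
```

move_arm --pt "0 0 0 0 0 0" --pt "0 0 0 0 0 0" --pt "0 0 0 0 0 0" --fingers 0.1

```text
time: 31.15
tool_pos: [0.5779, 0.1212, 0.0211]
tool_rot: [3.141, 0.001, 2.946]
contact_force: [-0.5, -0.9, 0.0]
opening: 0.0502
grip_force: 0.0
```

move_arm --pt "0 0 -0.3 0 0 0" --pt "0 0 -0.7 0 0 0" --pt "0 0 -1 0 0 0" --pt "0 0 -1 0 0 0" --pt "0 0 -1 0 0 0"

```text
time: 31.78
tool_pos: [0.5771, 0.121, 0.1198]
tool_rot: [-3.141, -0.001, 2.946]
contact_force: [-0.1, -0.0, -0.6]
opening: 0.0507
grip_force: 0.0
```

```bash
python3 base.py; python3 look.py; python3 -c "
from h import *
to([.4203,-.379,.13],3.751)"
```

```text
on base, clamp mm [  -2.1 -120.1] 68.2 37.1 0.0 0.0478
on base, clamp mm [ 1.1 10.9] 72.4 36.0 0.001 0.0479
on base, clamp mm [  0.1 -54.9] 36.1 66.5 -0.0 0.0479
on base, clamp mm [43.6 33.7] 0.8 30.0 1.571 0.0424
bar 252 [-0.05941621 -0.04799552 -0.02134815]
filter [ 420.7 -379.3] 71 37 long axis yaw 0.604
t 31.88 shift [ 0.562 -5.209 -0.104] turn [ 0.    -0.001 -0.256] pos [0.5768 0.121  0.1191] rot [-3.141e+00 -3.000e-03  2.946e+00] q [ 0.08  0.56  1.48  0.    1.1  -1.3 ] F [-0.4  0.7 -0. ] open 0.0507 grip 0.0
```

move_arm --pt "0.05 -0.5 0 0 0 0" --pt "0.094 -0.87 0 0 0 0" --pt "0.094 -0.87 0 0 0 0" --fingers 0.3

```text
time: 32.25
tool_pos: [0.5504, 0.0356, 0.1194]
tool_rot: [-3.141, -0.003, 2.942]
contact_force: [0.0, 0.0, 0.1]
opening: 0.0593
grip_force: 0.0
```

move_arm --pt "0.05 -0.5 0 0 0 0" --pt "0.094 -0.87 0 0 0 0" --pt "0.094 -0.87 0 0 0 0"

```text
time: 32.62
tool_pos: [0.5249, -0.0471, 0.1198]
tool_rot: [3.141, -0.002, 2.943]
contact_force: [0.4, 0.7, -0.4]
opening: 0.0597
grip_force: 0.0
```

move_arm --pt "0.05 -0.5 0 0 0 0" --pt "0.094 -0.87 0 0 0 0" --pt "0.094 -0.87 0 0 0 0"

```text
time: 33.0
tool_pos: [0.4992, -0.1301, 0.1201]
tool_rot: [3.141, -0.001, 2.943]
contact_force: [-0.1, -1.1, 0.3]
opening: 0.0598
grip_force: 0.0
```

move_arm --pt "0.05 -0.5 0 0 0 0" --pt "0.094 -0.87 0 0 0 0" --pt "0.094 -0.87 0 0 0 0"

```text
time: 33.38
tool_pos: [0.4734, -0.2133, 0.1202]
tool_rot: [3.141, -0.0, 2.944]
contact_force: [-0.5, 0.8, 0.2]
opening: 0.0599
grip_force: 0.0
```

move_arm --pt "0.05 -0.5 0 0 0 0" --pt "0.094 -0.87 0 0 0 0" --pt "0.094 -0.87 0 0 0 0"

```text
time: 33.75
tool_pos: [0.4474, -0.2965, 0.1201]
tool_rot: [3.141, -0.0, 2.944]
contact_force: [0.0, 1.6, 0.2]
opening: 0.0595
grip_force: 0.0
```

move_arm --pt "0.05 -0.5 0 0 0 0.05" --pt "0.09 -0.86 0 0 0 0.1" --pt "0.09 -0.86 0 0 0 0.15" --pt "0.09 -0.86 0 0 0 0.2" --pt "0.09 -0.86 0 0 0 0.25" --pt "0.09 -0.86 0 0 0 0.3" --pt "0.09 -0.86 0 0 0 0.35" --pt "0.09 -0.86 0 0 0 0.4" --pt "0.09 -0.86 0 0 0 0.45" --pt "0.09 -0.86 0 0 0 0.5" --pt "0.09 -0.86 0 0 0 0.55" --pt "0.09 -0.86 0 0 0 0.6"

```text
time: 35.25
tool_pos: [0.423, -0.3764, 0.1202]
tool_rot: [-3.141, -0.001, 1.057]
contact_force: [-0.0, -0.1, 0.1]
opening: 0.0597
grip_force: 0.0
```

move_arm --pt "0 0 0 0 0 0.05" --pt "0 0 0 0 0 0.1" --pt "0 0 0 0 0 0.144" --pt "0 0 0 0 0 0.144"

```text
time: 35.75
tool_pos: [0.4227, -0.3769, 0.1203]
tool_rot: [-3.14, -0.0, 0.612]
contact_force: [0.3, -0.5, 0.5]
opening: 0.0596
grip_force: 0.0
```

```bash
python3 wl.py .4205 -.379 .006
```

```text
[ 0.41952176 -0.38071844] (72.37935638427734, 36.057273864746094) 0.6110866800426554 3359 0.03573422099369575
t 35.8 shift [-0.044  0.013  1.143] turn [-0.    -0.     0.001] pos [ 0.4225 -0.3772  0.1203] rot [-3.141 -0.     0.613] q [-0.86  0.52  1.55  0.    1.07  0.09] F [-0.2  0.2 -0.8] open 0.0597 grip 0.0
```

move_arm --pt "-0.044 0.013 0.1 0 0 0" --pt "-0.044 0.013 0.5 0 0 0" --pt "-0.044 0.013 0.9 0 0 0" --pt "-0.044 0.013 1 0 0 0"

```text
time: 36.3
tool_pos: [0.4169, -0.381, 0.0176]
tool_rot: [-3.136, 0.001, 0.609]
contact_force: [-0.7, -0.1, 0.1]
opening: 0.0597
grip_force: 0.0
```

move_arm --pt "0 0 0.13 0 0 0" --pt "0 0 0.14 0 0 0" --pt "0 0 0.14 0 0 0"

```text
time: 36.67
tool_pos: [0.4188, -0.3831, 0.0074]
tool_rot: [3.14, 0.0, 0.608]
contact_force: [-0.3, 0.5, 0.9]
opening: 0.0596
grip_force: 0.0
```

move_arm --pt "0 0 0 0 0 0" --pt "0 0 0 0 0 0" --pt "0 0 0 0 0 0" --pt "0 0 0 0 0 0" --fingers -1

```text
time: 37.17
tool_pos: [0.4182, -0.3824, 0.0068]
tool_rot: [-3.141, 0.0, 0.608]
contact_force: [-1.4, 0.8, 4.8]
opening: 0.0357
grip_force: 30.0
```

move_arm --pt "0 0 -0.5 0 0 0" --pt "0 0 -1 0 0 0" --pt "0 0 -1 0 0 0" --pt "0 0 -1 0 0 0"

```text
time: 37.67
tool_pos: [0.4178, -0.3821, 0.1054]
tool_rot: [-3.14, 0.0, 0.608]
contact_force: [-0.0, 1.3, -2.8]
opening: 0.0354
grip_force: 30.0
```

```bash
python3 slot.py .075 .110 -.198
```

```text
[0.5910255 0.1825409]
t 37.67 shift [ 4.647 -3.644 -0.04 ] turn [-0.001  0.     0.257] pos [ 0.4178 -0.3821  0.1054] rot [-3.14   0.     0.608] q [-0.88  0.54  1.57 -0.    1.04  0.09] F [-0.   1.3 -2.8] open 0.0354 grip 29.998674988746643
```

move_arm --pt "0.46 -0.36 -0.03 0 0 0" --pt "0.93 -0.729 -0.04 0 0 0" --pt "0.93 -0.729 -0.04 0 0 0"

```text
time: 38.05
tool_pos: [0.4526, -0.2652, 0.1084]
tool_rot: [-3.136, 0.001, 0.613]
contact_force: [0.1, -0.5, -2.3]
opening: 0.0359
grip_force: 30.0
```

move_arm --pt "0.46 -0.36 0 0 0 0" --pt "0.93 -0.729 0 0 0 0" --pt "0.93 -0.729 0 0 0 0"

```text
time: 38.42
tool_pos: [0.4874, -0.1536, 0.1089]
tool_rot: [-3.138, 0.002, 0.613]
contact_force: [-0.4, -0.5, -2.4]
opening: 0.0356
grip_force: 30.0
```

move_arm --pt "0.46 -0.36 0 0 0 0" --pt "0.93 -0.729 0 0 0 0" --pt "0.93 -0.729 0 0 0 0"

```text
time: 38.8
tool_pos: [0.5225, -0.0416, 0.1092]
tool_rot: [-3.14, 0.001, 0.612]
contact_force: [-0.8, -1.3, -3.1]
opening: 0.036
grip_force: 30.0
```

move_arm --pt "0.46 -0.36 0 0 0 0" --pt "0.93 -0.729 0 0 0 0" --pt "0.93 -0.729 0 0 0 0"

```text
time: 39.17
tool_pos: [0.5575, 0.0706, 0.1093]
tool_rot: [-3.141, 0.001, 0.611]
contact_force: [-0.3, -1.2, -2.4]
opening: 0.036
grip_force: 30.0
```

move_arm --pt "0.46 -0.36 0 0 0 0.05" --pt "0.93 -0.729 0 0 0 0.1" --pt "0.93 -0.729 0 0 0 0.15" --pt "0.93 -0.729 0 0 0 0.2" --pt "0.93 -0.729 0 0 0 0.257" --pt "0.93 -0.729 0 0 0 0.257" --pt "0.93 -0.729 0 0 0 0.257"

```text
time: 40.05
tool_pos: [0.5919, 0.1805, 0.11]
tool_rot: [3.141, 0.001, -0.197]
contact_force: [0.3, -0.8, -2.0]
opening: 0.0358
grip_force: 30.0
```

```bash
python3 slot.py .075 .020 -.198
```

```text
[0.5910255 0.1825409]
t 40.05 shift [-0.011 -0.019  0.9  ] turn [0. 0. 0.] pos [0.5919 0.1805 0.11  ] rot [ 3.141e+00  1.000e-03 -1.970e-01] q [ 0.17  0.62  1.4  -0.    1.12  1.94] F [ 0.3 -0.8 -2. ] open 0.0358 grip 29.99872326850891
```

move_arm --pt "-0.011 -0.019 0.3 0 0 0" --pt "-0.011 -0.019 0.7 0 0 0" --pt "-0.011 -0.019 0.88 0 0 0" --pt "-0.011 -0.019 0.905 0 0 0" --pt "-0.011 -0.019 0.905 0 0 0"

```text
time: 40.67
tool_pos: [0.5917, 0.1842, 0.0209]
tool_rot: [-3.141, -0.001, -0.199]
contact_force: [-0.2, 0.5, -1.8]
opening: 0.0359
grip_force: 30.0
```

move_arm --pt "0 0 0 0 0 0" --pt "0 0 0 0 0 0" --pt "0 0 0 0 0 0" --fingers 0.1

```text
time: 41.05
tool_pos: [0.5913, 0.1844, 0.0206]
tool_rot: [-3.141, -0.001, -0.199]
contact_force: [0.6, 0.6, -0.6]
opening: 0.0504
grip_force: 0.0
```

move_arm --pt "0 0 -0.3 0 0 0" --pt "0 0 -0.7 0 0 0" --pt "0 0 -1 0 0 0" --pt "0 0 -1 0 0 0" --pt "0 0 -1 0 0 0"

```text
time: 41.68
tool_pos: [0.5904, 0.1841, 0.1191]
tool_rot: [3.141, 0.002, -0.199]
contact_force: [-0.4, -0.2, 0.3]
opening: 0.0507
grip_force: 0.0
```

move_arm --pt "0 0 -0.5 0 0 0" --pt "0 0 -0.8 0 0 0" --pt "0 0 -0.8 0 0 0"

```text
time: 42.05
tool_pos: [0.5918, 0.1844, 0.201]
tool_rot: [-3.141, -0.002, -0.199]
contact_force: [-0.3, -0.0, -0.1]
opening: 0.0503
grip_force: 0.0
```

```bash
python3 base.py; echo; python3 base.py top; python3 look.py; python3 -c "
from h import *
im,X=cloud('wrist');save('w1.png',im)
to([.618,.3315,.2],1.)"
```

```text
on base, clamp mm [ 4.5 76.5] 71.6 35.7 0.005 0.0478
on base, clamp mm [  3. -54.] 72.2 36.4 0.004 0.0478
on base, clamp mm [ 1.2 11.8] 36.0 72.1 -0.001 0.0478
on base, clamp mm [-1.000e-01 -1.197e+02] 72.3 38.2 0.003 0.0478

on base, clamp mm [ 2.3 10.5] 36.1 72.4 -0.007 0.0484
on base, clamp mm [  4.5 -55.5] 72.1 36.0 0.009 0.0485
on base, clamp mm [-12.3  75.7] 37.4 36.9 0.001 0.0484
on base, clamp mm [   1.2 -120.6] 35.7 71.8 -0.004 0.0486
bar 623 [-0.05936563 -0.04792359 -0.02080874]
t 42.25 shift [-0.018 -1.501 -0.026] turn [-0.     0.001 -0.382] pos [0.59   0.1841 0.1976] rot [ 3.14   0.004 -0.199] q [0.18 0.54 1.29 0.   1.32 1.95] F [-0.6  0.3 -1.1] open 0.0504 grip 0.0
```

View pics/w1.png

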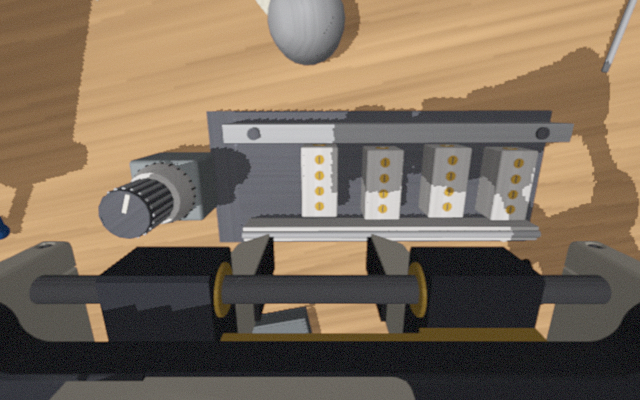

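All four filters lie flat between the bars, at about (320,182), (382,182), (447,182) and (513,182) in the wrist view. Now to the knob, pre-rotating for the long clockwise turn.

move_arm --pt "0 -0.4 0 0 0 0" --pt "-0.01 -0.75 -0.02 0 0 0" --pt "-0.01 -0.75 -0.02 0 0 0" --fingers 0.8

```text
time: 42.62
tool_pos: [0.6042, 0.26, 0.1999]
tool_rot: [3.141, 0.003, -0.196]
contact_force: [0.3, -0.4, -0.3]
opening: 0.0756
grip_force: 0.0
```

move_arm --pt "0 -0.4 0 0 0 -0.05" --pt "-0.01 -0.75 0 0 0 -0.1" --pt "-0.01 -0.75 0 0 0 -0.15" --pt "-0.01 -0.75 0 0 0 -0.2" --pt "-0.01 -0.75 0 0 0 -0.25" --pt "-0.01 -0.75 0 0 0 -0.3" --pt "-0.01 -0.75 0 0 0 -0.35" --pt "-0.01 -0.75 0 0 0 -0.4" --pt "-0.01 -0.75 0 0 0 -0.45" --pt "-0.01 -0.75 0 0 0 -0.5" --pt "-0.01 -0.75 0 0 0 -0.55" --pt "-0.01 -0.75 0 0 0 -0.6"

```text
time: 44.12
tool_pos: [0.6185, 0.3303, 0.2006]
tool_rot: [-3.139, 0.001, 1.69]
contact_force: [-0.0, 0.1, 0.0]
opening: 0.0825
grip_force: 0.0
```

move_arm --pt "0 0 0 0 0 -0.05" --pt "0 0 0 0 0 -0.1" --pt "0 0 0 0 0 -0.15" --pt "0 0 0 0 0 -0.2" --pt "0 0 0 0 0 -0.25" --pt "0 0 0 0 0 -0.3" --pt "0 0 0 0 0 -0.35" --pt "0 0 0 0 0 -0.4" --pt "0 0 0 0 0 -0.45" --pt "0 0 0 0 0 -0.5" --pt "0 0 0 0 0 -0.55" --pt "0 0 0 0 0 -0.6"

```text
time: 45.62
tool_pos: [0.6185, 0.3303, 0.2005]
tool_rot: [3.142, -0.003, -2.708]
contact_force: [0.5, -1.3, -0.6]
opening: 0.0825
grip_force: 0.0
```

move_arm --pt "0 0 0 0 0 -0.05" --pt "0 0 0 0 0 -0.1" --pt "0 0 0 0 0 -0.15" --pt "0 0 0 0 0 -0.2" --pt "0 0 0 0 0 -0.25" --pt "0 0 0 0 0 -0.3" --pt "0 0 0 0 0 -0.35" --pt "0 0 0 0 0 -0.35"

```text
time: 46.62
tool_pos: [0.6186, 0.3306, 0.2008]
tool_rot: [3.139, -0.001, -1.615]
contact_force: [0.1, -0.1, -0.6]
opening: 0.0826
grip_force: 0.0
```

```bash
python3 -c "
from h import *
to([.618,.331,.0925],-1.43)"
```

```text
t 46.62 shift [-0.005  0.003  1.083] turn [ 0.001 -0.    -0.059] pos [0.6186 0.3306 0.2008] rot [ 3.139e+00 -1.000e-03 -1.615e+00] q [ 0.38  0.7   0.99  0.    1.46 -2.72] F [ 0.1 -0.1 -0.6] open 0.0826 grip 0.0
```

move_arm --pt "0 0 0.4 0 0 -0.03" --pt "0 0 0.7 0 0 -0.06" --pt "0 0 0.7 0 0 -0.06"

```text
time: 47.0
tool_pos: [0.6171, 0.3304, 0.1286]
tool_rot: [3.134, -0.002, -1.428]
contact_force: [-0.1, -0.1, 0.6]
opening: 0.0829
grip_force: 0.0
```

move_arm --pt "0 0 0.2 0 0 0" --pt "0 0 0.38 0 0 0" --pt "0 0 0.38 0 0 0"

```text
time: 47.38
tool_pos: [0.6181, 0.3313, 0.0928]
tool_rot: [3.139, -0.0, -1.426]
contact_force: [0.5, 0.9, 0.3]
opening: 0.0827
grip_force: 0.0
```

move_arm --pt "0 0 0 0 0 0" --pt "0 0 0 0 0 0" --pt "0 0 0 0 0 0" --pt "0 0 0 0 0 0" --pt "0 0 0 0 0 0" --fingers -1 --newtons 40

```text
time: 48.0
tool_pos: [0.6175, 0.3316, 0.0942]
tool_rot: [3.138, -0.0, -1.424]
contact_force: [-3.2, -1.9, 1.5]
opening: 0.0397
grip_force: 40.0
```

move_arm --pt "0 0 0 0 0 0.05" --pt "0 0 0 0 0 0.1" --pt "0 0 0 0 0 0.15" --pt "0 0 0 0 0 0.2" --pt "0 0 0 0 0 0.25" --pt "0 0 0 0 0 0.3" --pt "0 0 0 0 0 0.35" --pt "0 0 0 0 0 0.4" --pt "0 0 0 0 0 0.45" --pt "0 0 0 0 0 0.5" --pt "0 0 0 0 0 0.55" --pt "0 0 0 0 0 0.6"

```text
time: 49.5
tool_pos: [0.618, 0.3311, 0.0942]
tool_rot: [-3.14, -0.002, 2.969]
contact_force: [-4.0, -3.2, 2.4]
opening: 0.0392
grip_force: 40.0
```

move_arm --pt "0 0 0 0 0 0.05" --pt "0 0 0 0 0 0.1" --pt "0 0 0 0 0 0.15" --pt "0 0 0 0 0 0.2" --pt "0 0 0 0 0 0.25" --pt "0 0 0 0 0 0.3" --pt "0 0 0 0 0 0.35" --pt "0 0 0 0 0 0.4" --pt "0 0 0 0 0 0.45" --pt "0 0 0 0 0 0.5" --pt "0 0 0 0 0 0.55" --pt "0 0 0 0 0 0.6"

```text
time: 51.0
tool_pos: [0.6174, 0.3308, 0.0942]
tool_rot: [-3.139, 0.003, 1.084]
contact_force: [-6.2, -4.4, 4.8]
opening: 0.039
grip_force: 40.0
```

```bash
python3 base.py top; python3 look.py; python3 -c "
from h import *
to([.618,.331,.0925]);print(robot.observe()['torque'])"
```

```text
on base, clamp mm [ 1.6 -0.6] 80.1 313.9 -1.567 0.0481
bar 650 [-0.04628212 -0.03600119 -0.02089281]
t 51.1 shift [0.005 0.004 0.017] turn None pos [0.6174 0.3308 0.0942] rot [-3.139e+00  3.000e-03  1.085e+00] q [ 0.38  0.78  1.13 -0.    1.23  0.87] F [-5.4 -3.8  4.5] open 0.0393 grip 40.0021755695343
[-0.64842466  0.87967511 -0.07160395]
```

move_arm --pt "0 0 0 0 0 0.05" --pt "0 0 0 0 0 0.1" --pt "0 0 0 0 0 0.15" --pt "0 0 0 0 0 0.2" --pt "0 0 0 0 0 0.25" --pt "0 0 0 0 0 0.3" --pt "0 0 0 0 0 0.35" --pt "0 0 0 0 0 0.4" --pt "0 0 0 0 0 0.45" --pt "0 0 0 0 0 0.5" --pt "0 0 0 0 0 0.55" --pt "0 0 0 0 0 0.6"

```text
time: 52.6
tool_pos: [0.6173, 0.3314, 0.0942]
tool_rot: [3.139, 0.002, -0.801]
contact_force: [-4.9, -2.6, 3.6]
opening: 0.0391
grip_force: 40.0
```

move_arm --pt "0 0 0 0 0 0.03" --pt "0 0 0 0 0 0.03" --pt "0 0 0 0 0 0.03"

```text
time: 52.98
tool_pos: [0.6173, 0.3315, 0.0942]
tool_rot: [3.138, 0.002, -0.89]
contact_force: [-5.5, -2.1, 4.2]
opening: 0.0392
grip_force: 40.0
```

```bash
python3 look.py; python3 -c "
from h import *
to([.618,.331,.0925]);print(robot.observe()['torque'])
im,X=cloud('top');save('top3.png',im[120:240,130:350],3)"
```

```text
bar 592 [-0.04281347 -0.03375397 -0.02101212]
t 53.02 shift [ 0.008 -0.003  0.017] turn None pos [0.6173 0.3315 0.0942] rot [ 3.138e+00  2.000e-03 -8.900e-01] q [0.38 0.78 1.13 0.   1.23 2.84] F [-4.7 -1.5  4. ] open 0.0396 grip 40.00075042247772
[-0.18772572  0.89460642  0.04028895]
```

View pics/top3.png

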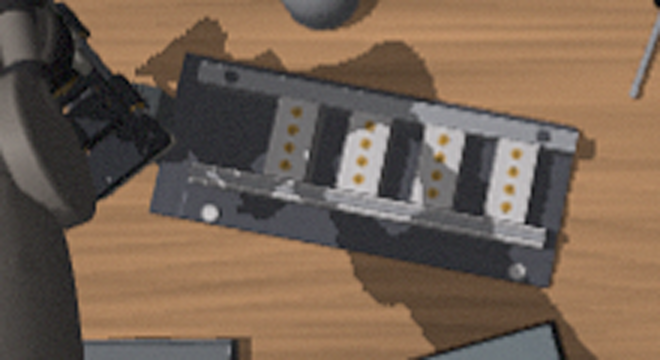

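move_arm --pt "0 0 0 0 0 0" --pt "0 0 0 0 0 0" --pt "0 0 0 0 0 0" --pt "0 0 0 0 0 0" --fingers 0.6

```text
time: 53.58
tool_pos: [0.6188, 0.3317, 0.094]
tool_rot: [3.142, 0.0, -0.89]
contact_force: [0.8, 0.0, -0.8]
opening: 0.0721
grip_force: 0.0
```

move_arm --pt "0 0 0 0 0 -0.05" --pt "0 0 0 0 0 -0.1" --pt "0 0 0 0 0 -0.15" --pt "0 0 0 0 0 -0.2" --pt "0 0 0 0 0 -0.25" --pt "0 0 0 0 0 -0.3" --pt "0 0 0 0 0 -0.35" --pt "0 0 0 0 0 -0.4" --pt "0 0 0 0 0 -0.45" --pt "0 0 0 0 0 -0.5" --pt "0 0 0 0 0 -0.55" --pt "0 0 0 0 0 -0.55"

```text
time: 55.08
tool_pos: [0.6187, 0.3317, 0.094]
tool_rot: [-3.141, 0.0, 0.836]
contact_force: [0.1, 0.6, 0.6]
opening: 0.0734
grip_force: 0.0
```

```bash
cat > bar.py <<'E'
from h import *
im,X=cloud("top")
A=X[...,:2]-C0;cx=A@CX;cy=A@CY
for lo,hi in[(-.1,-.075),(-.035,-.01),(.03,.055),(.1,.14)]:
    b=(cy>lo)&(cy<hi)&(X[...,2]>.036)&(X[...,2]<.055)
    s=cx[b&(cx<.0)&(cx>-.08)];f=cx[b&(cx>0)&(cx<.08)]
    print('bar edges',np.percentile(s,[2,98]).round(4),'fixed',np.percentile(f,[2,98]).round(4))
E
python3 bar.py
```

```text
bar edges [-0.0425 -0.0275] fixed [0.0449 0.0625]
bar edges [-0.0427 -0.0277] fixed [0.0449 0.0626]
bar edges [-0.0429 -0.0276] fixed [0.0451 0.063 ]
bar edges [-0.0429 -0.0275] fixed [0.045  0.0623]
```

Gap is 72.5 mm, so the filters are gripped. One more clockwise stroke will make sure of the clicks.

move_arm --pt "0 0 0 0 0 0" --pt "0 0 0 0 0 0" --pt "0 0 0 0 0 0" --pt "0 0 0 0 0 0" --pt "0 0 0 0 0 0" --fingers -1

```text
time: 55.75
tool_pos: [0.6184, 0.332, 0.0941]
tool_rot: [-3.141, 0.0, 0.838]
contact_force: [-2.0, 1.0, 1.4]
opening: 0.0394
grip_force: 40.0
```

move_arm --pt "0 0 0 0 0 0.05" --pt "0 0 0 0 0 0.1" --pt "0 0 0 0 0 0.15" --pt "0 0 0 0 0 0.2" --pt "0 0 0 0 0 0.25" --pt "0 0 0 0 0 0.3" --pt "0 0 0 0 0 0.35" --pt "0 0 0 0 0 0.4" --pt "0 0 0 0 0 0.45" --pt "0 0 0 0 0 0.5" --pt "0 0 0 0 0 0.5"

```text
time: 57.12
tool_pos: [0.6184, 0.3303, 0.094]
tool_rot: [3.139, -0.0, -0.735]
contact_force: [-2.6, -5.6, 3.7]
opening: 0.0395
grip_force: 40.0
```

move_arm --pt "0 0 0 0 0 0" --pt "0 0 0 0 0 0" --pt "0 0 0 0 0 0" --pt "0 0 0 0 0 0" --fingers 0.8

```text
time: 57.62
tool_pos: [0.6188, 0.3318, 0.094]
tool_rot: [-3.142, 0.0, -0.733]
contact_force: [0.4, -0.1, -0.2]
opening: 0.0749
grip_force: 0.0
```

move_arm --pt "0 0 -0.5 0 0 0" --pt "0 0 -1 0 0 0" --pt "0 0 -1 0 0 0"

```text
time: 58.0
tool_pos: [0.6209, 0.3327, 0.1998]
tool_rot: [-3.132, -0.004, -0.733]
contact_force: [0.5, -0.5, -1.3]
opening: 0.0826
grip_force: 0.0
```

move_arm --pt "0 0 -0.3 0 0 0" --pt "0 0 -0.5 0 0 0" --pt "0 0 -0.5 0 0 0" --pt "0 0 -0.5 0 0 0"

```text
time: 58.5
tool_pos: [0.6183, 0.3315, 0.2421]
tool_rot: [3.139, 0.002, -0.733]
contact_force: [-0.0, -0.0, -0.3]
opening: 0.0823
grip_force: 0.0
```

```bash
python3 bar.py; python3 -c "
from h import *
im,X=cloud('top');save('top4.png',im[50:330,100:500],2)
to([.618,.331,.2])"; sed -i 's/abs(cx-.003)<.041/(abs(cx-.009)<.034)/' base.py; python3 base.py top
```

```text
bar edges [-0.0429 -0.0272] fixed [0.0453 0.0625]
bar edges [-0.0428 -0.0275] fixed [0.0451 0.0622]
bar edges [-0.0429 -0.0276] fixed [0.045  0.0625]
bar edges [-0.043  -0.0272] fixed [0.045  0.0628]
t 58.6 shift [0.002 0.004 0.421] turn None pos [0.6183 0.3315 0.2421] rot [ 3.139e+00  2.000e-03 -7.330e-01] q [0.38 0.68 0.91 0.   1.55 2.69] F [-0.7  0.5  0.6] open 0.0827 grip 0.0
on base, clamp mm [ 9.1 75.6] 36.6 67.7 -0.005 0.0485
on base, clamp mm [ 9.  10.6] 67.9 36.1 0.001 0.0486
on base, clamp mm [  9.  -55.5] 67.9 36.1 0.004 0.0488
on base, clamp mm [   8.9 -120.6] 35.6 67.3 -0.007 0.0487
```

View pics/top4.png

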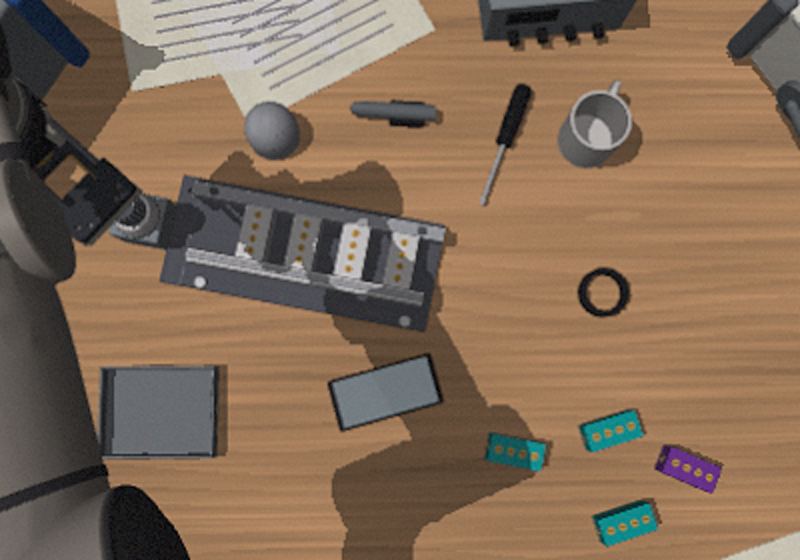

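Filters are square at x ≈ 9 mm in a 72.5 mm gap, and the bystanders and look-alikes haven't moved. One quick check that the cap itself turned, using its white mark.

```bash
python3 - <<'E'
from h import *
im,X=cloud("wrist")
m=(X[...,2]>.122)&(X[...,2]<.135)&(np.hypot(X[...,0]-.619,X[...,1]-.331)<.02)
g=im.min(-1).astype(int);w=m&(g>np.median(g[m])+70)
p=X[w][:,:2]-[.619,.331];print(m.sum(),w.sum(),p.mean(0),'mark angle',np.degrees(np.arctan2(*p.mean(0)[::-1])))
# at time of w1.png
im=cv2.imread("pics/w1.png");q=robot.read_camera("wrist");
s=np.array([.590,.1841,.1976]);T=np.eye(4);T[:3,:3]=R.from_euler('xyz',[3.14,.002,-.199]).as_matrix();T[:3,3]=s;T=T@q["hand_eye"]
f=200/np.tan(np.radians(q["vfov"])/2);K=np.array([[f,0,q["cx"]],[0,f,q["cy"]],[0,0,1.]])
for px in[(126,204),(123,211),(128,196)]:
    a=cv2.undistortPoints(np.array([[px]],float),K,np.array([q["k1"],0,0,0,0.]))[0,0]
    d=T[:3,:3]@[a[0],-a[1],-1];o=T[:3,3];P=o+d*(.129-o[2])/d[2];v=P[:2]-[.619,.331];print(px,v,np.degrees(np.arctan2(v[1],v[0])))
E
```

```text
1469 63 [-0.00060129 -0.01053506] mark angle -93.26662718694861
(126, 204) [ 0.00773443 -0.00567384] -36.263082791823585
(123, 211) [ 0.00293951 -0.00140111] -25.484707569575516
(128, 196) [ 0.01334949 -0.00944689] -35.28549530179723
```

The mark moved 57° clockwise (modulo 360°), against 59° expected from 7.3 rad of turning. So the cap followed the grip and the clutch slipped about 2 rad.

```bash
python3 -c "
from cell import robot
print(robot.hand_in())"
```

```text
the job is handed in; nothing more can be done
None
```

Handed in: all four filters lie square in the clamp with the bars closed on them (about 72.5 mm apart), and the clutch slipped by about 2 rad (around 10 clicks). There was no gauge in the clamp, and the last top view shows the other bench items where they were.

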